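# Swing a carving blank to its fence and lock it with a cam lever

## Robot

A 7-joint arm with a two-finger parallel gripper is mounted at the origin on the work surface. World frame = base frame: x ahead of the robot, y to its left, z up, the work surface at z = 0. Lengths are in m, angles in rad, forces in N, time in s.
With the tool pointing down it reaches from about 0.4 to 0.85 m from the base axis. Payload 10.4 kg.
Tool frame: the origin (TCP) lies midway between the tips of the shut fingers; the grasp point (between the pads) lies 19 mm behind it (grip_point_offset is the distance from the TCP to the grasp point, in m); y points along the fingers, z is the direction in which the jaws open and shut, and the axes are right-handed (so a half turn about y gives the same grasp; the last joint's range is limited). The gripper opens to 85 mm and grips with 20 to 120 N. Pads are 22 mm wide; open, the fingers measure 114 mm over their backs; the gripper's body (76 mm by 85 mm) begins 54 mm behind the grasp point. The pads swing forward as they close: fully open they stand 13 mm farther back than shut.
Start: joints at [1.157, 0.332, -0.065, 1.46, 0.022, 1.35, -0.088], TCP at [0.238, -0.578, 0.231] pointing down, gripper open.
Joint ranges: [-2.6, 2.6], [-0.5, 2.12], [-1.47, 1.34], [0.16, 2.42], [-1.27, 4.41], [0.06, 2.06], [-2.6, 2.6]. Speed limits (rad/s): [2.22, 2.22, 2.79, 2.79, 3.14, 3.14, 3.14].

## Interface

Orientations are given as a unit quaternion [x, y, z, w].
In Python, from workcell import * gives the robot as it stands.
- The arm moves only by the tool send_rows, never from a script. Its argument "motion" is a list of rows, each a list of 7 numbers: the opening in per cent of the stroke, from 0 (shut) to 100 (fully open), then the shift along the tool's x, y, z in m, then the turn, a rotation vector about the tool's x, y, z in rad. In form: [[claw, tx, ty, tz, ax, ay, az], ...]. A call has 1 to 10 rows; each row is the pose to reach, as a shift and turn from the pose commanded when the call began, along the tool's axes at that moment; what a row does not reach only later rows make up. A row lasts 1/12 s, in which the tool goes at most 41.7 mm and 7.16 degrees, less where a joint would pass 70% of its speed; a pose out of reach is approached as far as the arm can. A call with a gripper value outside its range is refused whole. The fingers move at their own pace and stop on an object; "squeeze" is the grip in N (left out, the last holds). Time passes only in rows, so rows that repeat a pose let the fingers close. It gives the time, the measured TCP pose, the force and the opening at its end, in the units of the state.
- get_obs(): the state, without advancing time (a new reading comes with each control period).
- camera(name): name is "scene" or "top" or "wrist"; returns a dict with "pixels" (400x640x3 uint8, red, green, blue), "range_z" (400x640 float32, m along the optical axis (not along the pixel's ray), 0 where there is no reading), "fovy" (degrees; the focal length in pixels is half the picture's height over the tangent of half this angle, whatever the lens; pixels are square), "cx", "cy" (the principal point, pixels), "dist_coeffs" ([k1, k2, p1, p2, k3] as OpenCV has them; the pictures are not rectified), "view" (4x4, takes a point from world to camera coordinates); the wrist camera has in their place "T_tool_cam" (4x4, takes a point from camera to tool coordinates, whose origin is the TCP and whose axes are the tool frame's). Camera axes: x right, y down, z forward; pixel columns grow to the right and rows downward; lengths in m; the calibration is good to about 2 mm. A picture is of the moment at which its call begins: read the wrist's pose just before it.
- hand_in(): hands the job in, once; it reports no verdict.
The state is a dict: "clock": time; "joint_pos": joint angles; "joint_velocities": joint speeds; "tau": joint torques, N m; "position": TCP position; "ee_rot": TCP orientation; "ft_force": force on the tool from outside, world axes, zero at the start; "torque": the same for the moment, N m; "grip_width": opening from 0.0 (shut) to 1.0 (fully open).
Only numpy, scipy, OpenCV 4.12 (cv2) and the standard library are available. Lean on these libraries where they do the work, as an engineer would, in place of code of your own. Each camera call takes 0.05 s, during which the arm holds its last target.

## Task

Get the carving blank ready for work: push gently near its free end so that it swings round on its pin, flat on the board, until its long side lies flush against the dark fence. Then push the red-knobbed cam lever clockwise until you feel the cam bite the blank's free end and your push has about doubled, no more: it must hold the blank firmly without bruising the soft wood. Let go of everything, and leave the other things on the bench alone.

Things in the scene. Friction and masses are not known exactly. Their poses are not given: they have to be found in the camera images.
- board: Fixed plywood carving board, 330 x 440 x 18 mm. Origin: axis of its upright steel pin, at the board's underside. It spans own x -190 to +140 mm, y -385 to +55 mm; top at z = 18 mm. Pin: diameter 16 mm, top at z = 58 mm.
- fence (a point): Middle of the working face of the dark wooden fence fixed on the board. The face looks along the board's -x, lies at board x = +22.5 mm and runs from board y = -45 to -235 mm; fence 28 mm thick, 32 mm high above the board's top. Axes as the board's.
- blank: Loose pale limewood blank with leaf relief, 257 x 44 x 30 mm, 0.3 kg, flat on the board. Its round end has an 18 mm hole, over the board's pin with 1 mm slack. Origin: hole axis, underside; it runs along own -y. Long sides at x = +22 (goes to the fence) and -22 mm (push here). Its axes match the board's when flush; it starts 0.3 to 0.5 rad off, on the board's -x side. It slides under 1 to 2 N.
- blank_end (a point): Centre of the blank's square free end (blank y = -235 mm), half-way up. Axes as the blank's.
- blank_edge (a point): Corner of the blank's free end that goes against the fence (blank x = +22, y = -235 mm), half-way up.
- cam: Dark wooden off-centre cam with lever on a steel slide (66 x 75 mm), just beyond the blank's free end; a stiff spring lets it yield up to 13 mm from the blank. Origin: vertical pivot axis, at the board's top. The disc (48 mm across, 8 to 28 mm above the board) swells towards the blank as the lever turns clockwise from above. Lever axes match the board's when open; starts 0 to 0.25 rad on; stop at 2.2.
- lever_knob (a point): Middle of the lever's upright red knob: diameter 20 mm, 16 to 60 mm above the board's top (this point 38 mm), 85 mm from the pivot, at angle 4.4 rad from the lever's own x. The bite comes at 0.5 to 1.7 rad (disc and foot are set by eye): feel it. Free, the lever takes 2 to 4 N and stays where left; from the bite on the push rises steadily; 6 to 8 N at the knob holds firmly, over 9 N may bruise.
- gouge: Bystander: carving gouge lying on the board behind the fence, 230 mm long, 27 mm high; origin at the ferrule, underside. Leave alone.
- wax_tin: Bystander: green tin, diameter 56 mm, 35 mm high, on the board's near side, level with the blank's round end; origin at its underside. Leave alone.
- mallet: Bystander: brass carver's mallet standing on its head, diameter 62 mm, 174 mm high; origin at its underside. Leave alone.

How it is judged:
By the outcome, as a careful person would: the job done as asked, in the order asked, and still so for the second after the job is handed in, with the robot touching nothing.
It also fails if it takes over 69 s, if anything falls off the work surface, if the arm or the gripper's body presses on something with over 40 N, if the wrist force passes 120 N, or if a joint passes its speed limit or range.

## Working session

There is one attempt and no reset: what is moved stays moved. The work goes in short steps, Python scripts to look and compute and a tool call to move; the robot and the scene stay as the last step left them, time stands still between calls to the robot, and variables do not carry over. Pictures are saved under pics/ and viewed, and the job is handed in when it is done.

Besides the shell and the picture viewer there is one more tool, called after ">>>" as a command line: name --pt "numbers of a row" for each row, then --argument value for the rest. send_rows: Moves the arm, as the interface text tells. Its arguments: {"type":"object","properties":{"motion":{"type":"array"},"squeeze":{"type":"number"}},"required":["motion"]}

```bash
ls; mkdir -p pics
cat > h.py <<'E'
from workcell import *
import numpy as np, cv2
def save(n,c): cv2.imwrite(f'pics/{n}.png', c['pixels'][:,:,::-1])
def K(c):
    f=200/np.tan(np.radians(c['fovy'])/2); return np.array([[f,0,c['cx']],[0,f,c['cy']],[0,0,1.]])
E
python3 - <<'E'
from h import *
o=get_obs()
for k,v in o.items(): print(k,np.round(v,4))
for n in ['scene','top','wrist']:
    c=camera(n); save(n+'0',c); np.save(n+'0.npy',c,allow_pickle=True)
    print(n,c['fovy'],c['cx'],c['cy'],c['dist_coeffs'])
    print(np.round(c.get('view',c.get('T_tool_cam')),4))
E
```

```text
pics
clock 0.0
joint_pos [ 1.1574  0.3329 -0.0647  1.461   0.0216  1.3499 -0.0885]
joint_velocities [-0.0002 -0.     -0.0018 -0.0003 -0.0013  0.0004 -0.0002]
tau [-4.00000e-04 -6.25445e+01  4.89000e-02 -3.91601e+01  1.61000e-02
  1.00000e-02  0.00000e+00]
position [ 0.2379 -0.5775  0.2305]
ee_rot [-0.1374  0.6941 -0.6932  0.1372]
ft_force [ 0.2595 -0.2669 -0.445 ]
torque [ 0.0269  0.0344 -0.0109]
grip_width 1.0015
scene 45.44737998549893 319.8399662803783 194.52803460612705 [0.03985098 0.         0.         0.         0.        ]
[[ 0.1859  0.9826 -0.0022 -0.1987]
 [ 0.7511 -0.1436 -0.6445 -0.4002]
 [-0.6335  0.1182 -0.7646  1.6997]
 [ 0.      0.      0.      1.    ]]
top 50.71893495483828 323.33681062135054 190.89241137697735 [0.00180023 0.         0.         0.         0.        ]
[[ 0.0247 -0.9997 -0.0069  0.0982]
 [-0.9972 -0.0241 -0.0713  0.6247]
 [ 0.0711  0.0086 -0.9974  1.1717]
 [ 0.      0.      0.      1.    ]]
wrist 61.8655800424259 327.8790371326158 200.23916701945464 [-0.04470714  0.          0.          0.          0.        ]
[[-2.000e-04  9.535e-01  3.013e-01 -7.670e-02]
 [ 0.000e+00 -3.013e-01  9.535e-01 -1.427e-01]
 [ 1.000e+00  2.000e-04  0.000e+00  2.000e-04]
 [ 0.000e+00  0.000e+00  0.000e+00  1.000e+00]]
```

View pics/top0.png

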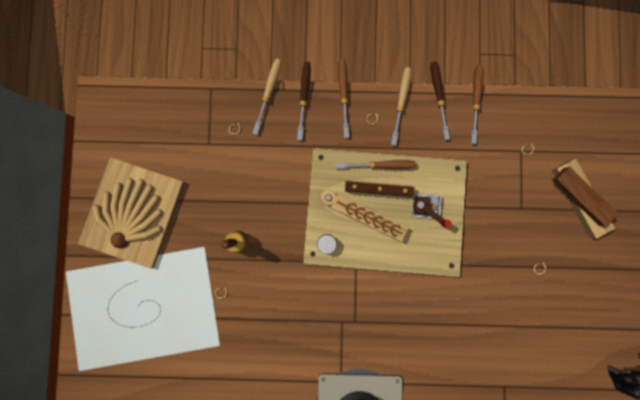

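View pics/scene0.png

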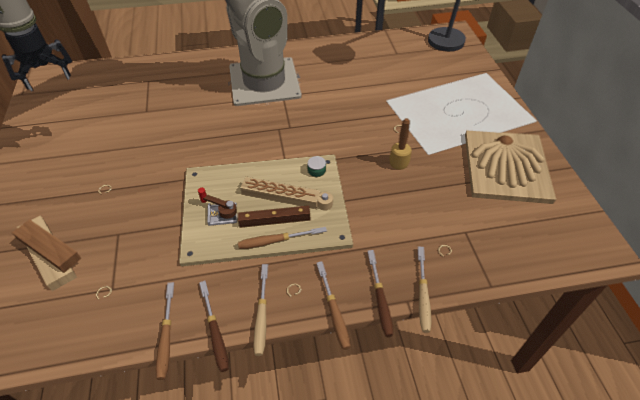

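View pics/wrist0.png

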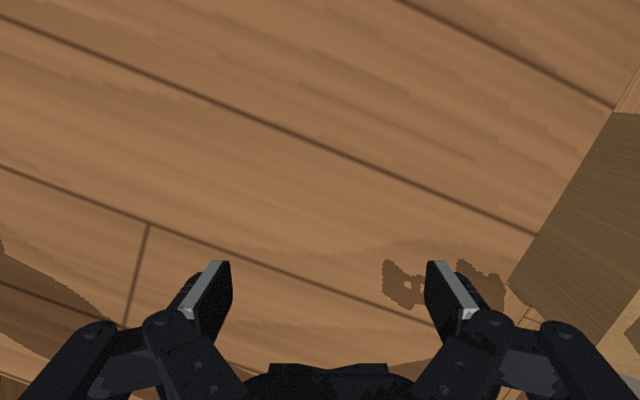

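```bash
cat >> h.py <<'E'
def pts(c,T=None):
    """world xyz map from depth"""
    v,u=np.mgrid[0:400,0:640].astype(float)
    n=cv2.undistortPoints(np.stack([u.ravel(),v.ravel()],1)[:,None],K(c),np.array(c['dist_coeffs'],float)).reshape(400,640,2)
    z=c['range_z'].astype(float)
    P=np.dstack([n[...,0]*z,n[...,1]*z,z])
    if T is None: T=np.linalg.inv(c['view'])
    return P@T[:3,:3].T+T[:3,3]
def ray(c,uv,h,T=None):
    if T is None: T=np.linalg.inv(c['view'])
    n=cv2.undistortPoints(np.array(uv,float).reshape(-1,1,2),K(c),np.array(c['dist_coeffs'],float)).reshape(-1,2)
    d=np.c_[n,np.ones(len(n))]@T[:3,:3].T; o=T[:3,3]
    s=(h-o[2])/d[:,2]; return o+d*s[:,None]
def toolT():
    from scipy.spatial.transform import Rotation as R
    o=get_obs(); T=np.eye(4); T[:3,:3]=R.from_quat(o['ee_rot']).as_matrix(); T[:3,3]=o['position']; return T
E
python3 - <<'E'
from h import *
c=np.load('top0.npy',allow_pickle=True).item()
im=c['pixels'][140:290,295:480,::-1]
cv2.imwrite('pics/topcrop.png',cv2.resize(im,None,fx=4,fy=4,interpolation=cv2.INTER_CUBIC))
P=pts(c)
hsv=cv2.cvtColor(c['pixels'],cv2.COLOR_RGB2HSV)
for (u,v) in [(320,160),(460,160),(455,270),(310,255),(328,198),(380,188),(400,235),(447,224),(326,244),(421,205),(233,242),(350,300)]:
    print(u,v,np.round(P[v,u],4))
m=((hsv[...,0]<6)|(hsv[...,0]>174))&(hsv[...,1]>180)&(hsv[...,2]>90); m[:140]=0;m[290:]=0;m[:,:300]=0;m[:,480:]=0
vv,uu=np.where(m); print(len(vv),uu.mean(),vv.mean(),np.round(P[m].mean(0),4),np.round(P[m].max(0),4))
E
```

```text
320 160 [0.7111 0.1252 0.0147]
460 160 [ 0.7198 -0.2731  0.0197]
455 270 [ 0.409  -0.2618  0.0127]
310 255 [0.4406 0.1466 0.014 ]
328 198 [0.6004 0.0998 0.0573]
380 188 [ 0.6318 -0.0429  0.0521]
400 235 [ 0.5041 -0.0998  0.0508]
447 224 [ 0.5373 -0.221   0.0756]
326 244 [0.4744 0.1023 0.049 ]
421 205 [ 0.5871 -0.1535  0.0643]
233 242 [0.4782 0.3392 0.1346]
350 300 [0.3161 0.0306 0.0005]
39 447.02564102564105 223.15384615384616 [ 0.5396 -0.2211  0.0756] [ 0.548  -0.2128  0.0831]
```

View pics/topcrop.png

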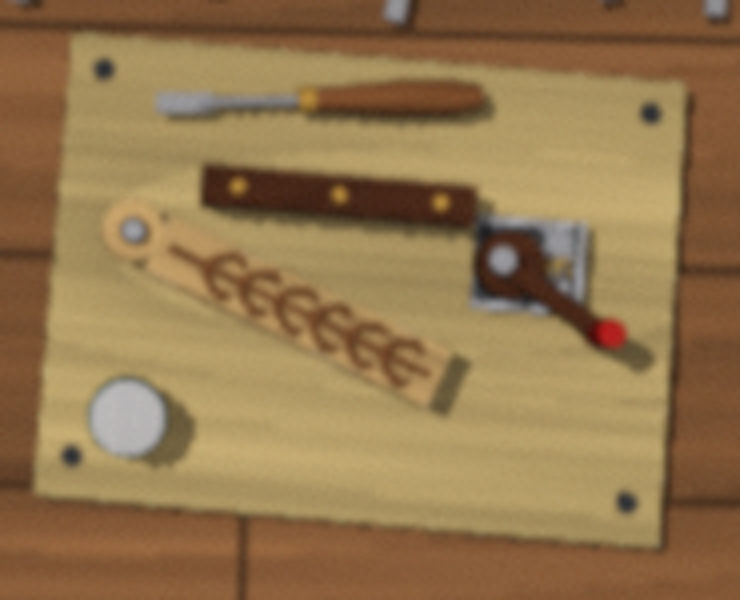

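Run:
```python
from h import *
c=np.load('top0.npy',allow_pickle=True).item()
def cr(x,y): return [(x+.5)/4-.5+295,(y+.5)/4-.5+140]
def W(n,x,y,h): 
    p=ray(c,[cr(x,y)],h)[0]; print(n,np.round(p,4)); return p
bc=[W('bc',*q,.018) for q in [(72,33),(688,85),(662,548),(34,495)]]
pin=W('pin',134,229,.058)
fa=W('fence l',202,205,.05);fb=W('fence r',474,223,.05)
b1=W('blank far corner',468,357,.048);b2=W('near corner',445,414,.048)
kn=W('knob',610,334,.078); pv=W('pivot',502,259,.064)
t=W('tin',128,418,.053)
# board frame
e=lambda a,b:(b-a)[:2]
yv=(e(bc[1],bc[0])+e(bc[2],bc[3])); yv/=np.linalg.norm(yv); xv=np.array([yv[1],-yv[0]])
print('sizes',[np.linalg.norm(e(bc[i],bc[(i+1)%4])) for i in range(4)],'yaw',np.arctan2(xv[1],xv[0]))
ctr=np.mean(bc,0)[:2]; o=ctr-(-.025)*xv-(-.165)*yv; print('origin from corners',o)
fy=e(fb,fa); print('fence yaw',np.arctan2(-fy[0],fy[1]),np.linalg.norm(fy))
for n,p in [('pin',pin),('fa',fa),('fb',fb),('b1',b1),('b2',b2),('kn',kn),('pv',pv),('tin',t)]:
    d=p[:2]-o; print(n,np.round([d@xv,d@yv],4))
print(np.linalg.norm(kn-pv))
```

```text
bc [0.7451 0.1472 0.018 ]
bc [ 0.718  -0.2925  0.018 ]
bc [ 0.3916 -0.2745  0.018 ]
bc [0.4171 0.1652 0.018 ]
pin [0.6035 0.0996 0.058 ]
fence l [0.6217 0.053  0.05  ]
fence r [ 0.6138 -0.1348  0.05  ]
blank far corner [ 0.5216 -0.132   0.048 ]
near corner [ 0.4822 -0.1166  0.048 ]
knob [ 0.5397 -0.2207  0.078 ]
pivot [ 0.5888 -0.1512  0.064 ]
tin [0.4743 0.1006 0.053 ]
sizes [np.float64(0.44049979797261546), np.float64(0.32689553609239136), np.float64(0.4404400722897557), np.float64(0.32852617302562986)] yaw -0.05973187996274308
origin from corners [0.60277646 0.09953989]
fence yaw -0.04209599654764435 0.18792534675192626
pin [0.0007 0.0001]
fa [ 0.0216 -0.0454]
fb [ 0.025  -0.2333]
b1 [-0.0673 -0.2359]
b2 [-0.1074 -0.2229]
kn [-0.0439 -0.3234]
pv [ 0.001  -0.2511]
tin [-0.1283 -0.0066]
0.08623247464044334
```

```bash
cat >> h.py <<'E'
from scipy.spatial.transform import Rotation as R
YAW=-0.06; O=np.array([0.6030,0.0996]); BX=np.array([np.cos(YAW),np.sin(YAW)]); BY=np.array([-BX[1],BX[0]])
def b2w(x,y): return O+x*BX+y*BY
def w2b(p): d=np.array(p)[:2]-O; return np.array([d@BX,d@BY])
def plan(pos,xdir_ang):
    """delta in tool axes to reach pos with tool y down, tool x at world angle"""
    T=toolT(); x=np.array([np.cos(xdir_ang),np.sin(xdir_ang),0]); y=np.array([0,0,-1.]); z=np.cross(x,y)
    G=np.c_[x,y,z]; d=T[:3,:3].T@(np.array(pos)-T[:3,3]); r=R.from_matrix(T[:3,:3].T@G).as_rotvec()
    print('shift',np.round(d,4),'rot',np.round(r,4),np.degrees(np.linalg.norm(r)))
def st():
    o=get_obs(); T=toolT(); b=w2b(o['position'])
    print('t',round(o['clock'],2),'pos',np.round(o['position'],4),'board',np.round(b,4),'F',np.round(o['ft_force'],2),'xang',np.round(np.arctan2(T[1,0],T[0,0]),3),'grip',round(float(o['grip_width']),2),'q7',round(o['joint_pos'][6],2))
E
python3 - <<'E'
from h import *
st(); print(np.round(toolT(),3))
a=0.363
# blank: direction along own -y, side
th=YAW-a
bx=np.array([np.cos(th),np.sin(th)]); by=np.array([-bx[1],bx[0]])
for a in [0,1]:
    p=O-0.07*bx-.20*by; print(p,w2b(p)); 
p=O-0.05*bx-.205*by
for ang in [th,th+np.pi]: plan([*p,0.12],ang); plan([*p,0.032],ang)
E
```

```text
t 0.15 pos [ 0.238  -0.5776  0.2307] board [-0.3238 -0.6979] F [-0.21  0.21  0.16] xang -2.751 grip 1.0 q7 -0.09
[[-0.925 -0.     0.381  0.238]
 [-0.381  0.001 -0.925 -0.578]
 [ 0.    -1.    -0.001  0.231]
 [ 0.     0.     0.     1.   ]]
[ 0.45707012 -0.05403746] [-0.13645457 -0.16211153]
[ 0.45707012 -0.05403746] [-0.13645457 -0.16211153]
shift [-0.4121  0.1111 -0.3826] rot [ 6.0000e-04 -2.3278e+00 -1.2000e-03] 133.37381534794628
shift [-0.4121  0.1991 -0.3825] rot [ 6.0000e-04 -2.3278e+00 -1.2000e-03] 133.37381534794628
shift [-0.4121  0.1111 -0.3826] rot [1.000e-03 8.138e-01 5.000e-04] 46.626227746106615
shift [-0.4121  0.1991 -0.3825] rot [1.000e-03 8.138e-01 5.000e-04] 46.626227746106615
```

>>> send_rows --pt "0 -0.1 0.0 -0.09 0 0.2 0" --pt "0 -0.2 0.03 -0.19 0 0.4 0" --pt "0 -0.3 0.06 -0.28 0 0.6 0" --pt "0 -0.412 0.08 -0.383 0 0.814 0" --pt "0 -0.412 0.08 -0.383 0 0.814 0" --pt "0 -0.412 0.08 -0.383 0 0.814 0" --pt "0 -0.412 0.08 -0.383 0 0.814 0" --pt "0 -0.412 0.08 -0.383 0 0.814 0" --pt "0 -0.412 0.08 -0.383 0 0.814 0" --pt "0 -0.412 0.08 -0.383 0 0.814 0" --squeeze 30

```text
clock: 0.98
position: [0.4067, -0.2103, 0.1759]
ee_rot: [-0.149, -0.691, 0.691, 0.149]
ft_force: [1.0, -0.3, 0.1]
grip_width: 0.003
```

Run:
```python
from h import *
st()
th=YAW-.363; bx=np.array([np.cos(th),np.sin(th)]); by=np.array([-bx[1],bx[0]])
p=O-0.05*bx-.205*by; plan([*p,.15],th+np.pi)
```

```text
t 0.98 pos [ 0.4067 -0.2103  0.1759] board [-0.1773 -0.3211] F [ 1.   -0.35  0.15] xang 2.718 grip 0.0 q7 -1.62
shift [-0.0017  0.0258 -0.1581] rot [-0.0003 -0.0005 -0.0004] 0.03858931866755851
```

>>> send_rows --pt "0 -0.002 0.02 -0.04 0 0 0" --pt "0 -0.002 0.026 -0.08 0 0 0" --pt "0 -0.002 0.026 -0.12 0 0 0" --pt "0 -0.002 0.026 -0.158 0 0 0" --pt "0 -0.002 0.026 -0.158 0 0 0" --pt "0 -0.002 0.026 -0.158 0 0 0"

```text
clock: 1.48
position: [0.4737, -0.0666, 0.1499]
ee_rot: [0.147, 0.692, -0.691, -0.147]
ft_force: [0.4, -0.5, -0.3]
grip_width: 0.001
```

Run:
```python
from h import *
st()
T=toolT(); c=camera('wrist'); save('w1',c)
P=pts(c,T@c['T_tool_cam'])
hs=cv2.cvtColor(c['pixels'],cv2.COLOR_RGB2HSV)
z=P[...,2]; print(np.round(np.percentile(z[z>-.1],[2,25,50,75,98]),3))
st()
```

```text
t 1.48 pos [ 0.4737 -0.0666  0.1499] board [-0.1192 -0.1737] F [ 0.38 -0.51 -0.33] xang 2.723 grip 0.0 q7 -1.99
[-0.001  0.001  0.018  0.048  0.235]
t 1.53 pos [ 0.4731 -0.0686  0.1499] board [-0.1196 -0.1757] F [-0.65 -0.18 -0.31] xang 2.72 grip -0.0 q7 -1.99
```

View pics/w1.png

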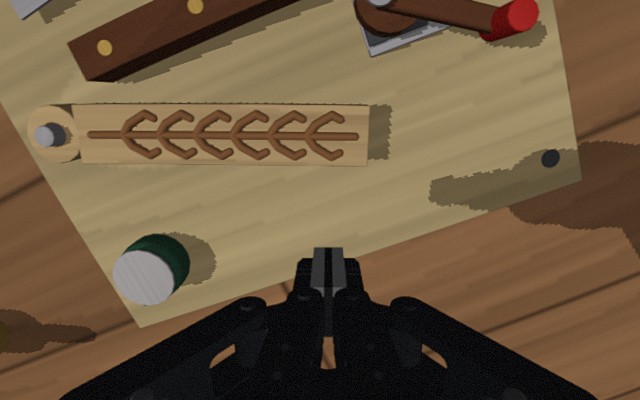

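Run:
```python
from h import *
T=toolT(); c=camera('wrist'); Tc=T@c['T_tool_cam']
for n,uv,h in [('near edge mid',(340,165),.048),('near end corner',(367,166),.048),('far end corner',(369,107),.048),('pin',(45,135),.058),('knob',(521,13),.078),('fence near r',(88,80),.018)]:
    p=ray(c,[uv],h,Tc)[0]; print(n,np.round(p,4),'board',np.round(w2b(p),4),'tool',np.round(np.linalg.inv(T)@np.r_[p,1],4)[:3])
P=pts(c,Tc); print(P[165-8,340],P[13,521])
```

```text
near edge mid [ 0.494  -0.0883  0.048 ] board [-0.0975 -0.1941] tool [-0.0272  0.1019  0.0095]
near end corner [ 0.4851 -0.1064  0.048 ] board [-0.1054 -0.2127] tool [-0.0264  0.1019  0.0296]
far end corner [ 0.5239 -0.1238  0.048 ] board [-0.0655 -0.2278] tool [-0.069   0.1018  0.0296]
pin [0.6035 0.0952 0.058 ] board [ 0.0008 -0.0044] tool [-0.052   0.0918 -0.2028]
knob [ 0.5402 -0.2236  0.078 ] board [-0.0433 -0.3264] tool [-0.1247  0.0718  0.114 ]
fence near r [0.6337 0.0682 0.018 ] board [ 0.0325 -0.0295] tool [-0.0906  0.1318 -0.1905]
[ 0.49967056 -0.09077303  0.04896598] [ 0.54017536 -0.22314576  0.07884546]
```

>>> send_rows --pt "0 0 0.04 0 0 0 0" --pt "0 0 0.08 0 0 0 0" --pt "0 0 0.105 0 0 0 0" --pt "0 0 0.118 0 0 0 0" --pt "0 0 0.118 0 0 0 0" --pt "0 0 0.118 0 0 0 0"

```text
clock: 2.08
position: [0.4726, -0.0701, 0.032]
ee_rot: [-0.149, -0.691, 0.691, 0.15]
ft_force: [-0.1, 0.3, 0.1]
grip_width: 0.0
```

```bash
cat >> h.py <<'E'
def rows(posfn,angfn,params,z):
    T=toolT(); y=np.array([0,0,-1.])
    for s in params:
        a=angfn(s); x=np.array([np.cos(a),np.sin(a),0]); G=np.c_[x,y,np.cross(x,y)]
        p=np.r_[posfn(s),z]
        print(np.round(s,3),np.round(T[:3,:3].T@(p-T[:3,3]),4),np.round(R.from_matrix(T[:3,:3].T@G).as_rotvec()[1],3))
def blankpos(off,r):
    def f(phi):
        t=YAW-phi; bx=np.array([np.cos(t),np.sin(t)]); by=np.array([-bx[1],bx[0]])
        return O+off*bx-r*by
    return f
E
python3 - <<'E'
from h import *
st()
print('blank dist', [np.round(w2b(toolT()[:2,3]),4)])
th=YAW-.363; bx=np.array([np.cos(th),np.sin(th)]); by=np.array([-bx[1],bx[0]]); d=toolT()[:2,3]-O; print('in blank frame',d@bx,d@by)
rows(blankpos(-.033,.203),lambda s:YAW-s+np.pi,[.363,.34,.32,.3,.27,.24,.21,.18,.15,.12,.09,.06,.04,.02,0],.032)
E
```

```text
t 2.08 pos [ 0.4726 -0.0701  0.032 ] board [-0.12   -0.1772] F [-0.08  0.27  0.09] xang 2.716 grip 0.0 q7 -2.07
blank dist [array([-0.12  , -0.1772])]
in blank frame -0.04923023858828876 -0.20822448490660042
0.363 [-0.0162 -0.     -0.0053] -0.002
0.34 [-0.0209 -0.     -0.0046] -0.025
0.32 [-0.025 -0.    -0.004] -0.045
0.3 [-0.0291 -0.     -0.0036] -0.065
0.27 [-0.0352 -0.     -0.0031] -0.095
0.24 [-0.0414 -0.0001 -0.0028] -0.125
0.21 [-0.0475 -0.0001 -0.0027] -0.155
0.18 [-0.0537 -0.0001 -0.0027] -0.185
0.15 [-0.0599 -0.0001 -0.003 ] -0.215
0.12 [-0.066  -0.0001 -0.0034] -0.245
0.09 [-0.0722 -0.0001 -0.004 ] -0.275
0.06 [-0.0783 -0.0001 -0.0048] -0.305
0.04 [-0.0824 -0.0001 -0.0054] -0.325
0.02 [-0.0864 -0.0001 -0.0061] -0.345
0 [-0.0904 -0.0001 -0.0069] -0.365
```

>>> send_rows --pt "0 -0.005 0 -0.003 0 0 0" --pt "0 -0.01 0 -0.004 0 0 0" --pt "0 -0.014 0 -0.005 0 0 0" --pt "0 -0.017 0 -0.005 0 -0.005 0" --pt "0 -0.02 0 -0.005 0 -0.02 0" --pt "0 -0.023 0 -0.004 0 -0.035 0" --pt "0 -0.026 0 -0.004 0 -0.05 0" --pt "0 -0.029 0 -0.004 0 -0.065 0" --pt "0 -0.032 0 -0.003 0 -0.08 0" --pt "0 -0.035 0 -0.003 0 -0.095 0"

```text
clock: 2.92
position: [0.5065, -0.0809, 0.0321]
ee_rot: [-0.115, -0.698, 0.698, 0.115]
ft_force: [-1.3, -0.4, 1.0]
grip_width: 0.002
```

Run:
```python
from h import *
st()
c=camera('wrist'); save('w2',c)
rows(blankpos(-.033,.203),lambda s:YAW-s+np.pi,[.27,.24,.21,.18,.15,.12,.09,.06,.04,.02,0],.032)
```

```text
t 2.92 pos [ 0.5065 -0.0809  0.0321] board [-0.0855 -0.186 ] F [-1.31 -0.41  0.96] xang 2.815 grip 0.0 q7 -1.98
0.27 [0.0007 0.0001 0.0009] 0.004
0.24 [-0.0054  0.0001  0.0018] -0.026
0.21 [-0.0115  0.0001  0.0026] -0.056
0.18 [-0.0176  0.0001  0.0031] -0.086
0.15 [-0.0238  0.0001  0.0035] -0.116
0.12 [-0.0299  0.0001  0.0037] -0.146
0.09 [-0.0361  0.0001  0.0037] -0.176
0.06 [-0.0423  0.0001  0.0035] -0.206
0.04 [-0.0464  0.0001  0.0033] -0.226
0.02 [-0.0505  0.0001  0.003 ] -0.246
0 [-0.0546  0.0001  0.0026] -0.266
```

View pics/w2.png

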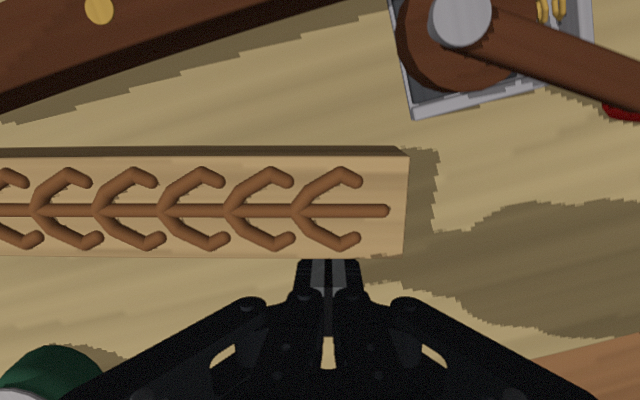

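>>> send_rows --pt "0 -0.003 0 0.001 0 -0.015 0" --pt "0 -0.006 0 0.002 0 -0.03 0" --pt "0 -0.009 0 0.002 0 -0.045 0" --pt "0 -0.012 0 0.003 0 -0.06 0" --pt "0 -0.015 0 0.003 0 -0.075 0" --pt "0 -0.018 0 0.003 0 -0.09 0" --pt "0 -0.021 0 0.003 0 -0.105 0" --pt "0 -0.024 0 0.003 0 -0.118 0" --pt "0 -0.027 0 0.004 0 -0.132 0" --pt "0 -0.03 0 0.004 0 -0.146 0"

```text
clock: 3.8
position: [0.5337, -0.0942, 0.0321]
ee_rot: [-0.064, -0.704, 0.704, 0.064]
ft_force: [-1.6, -0.2, 0.2]
grip_width: 0.005
```

>>> send_rows --pt "0 -0.002 0 0 0 -0.01 0" --pt "0 -0.004 0 0 0 -0.02 0" --pt "0 -0.006 0 0 0 -0.03 0" --pt "0 -0.008 0 0 0 -0.04 0" --pt "0 -0.01 0 0 0 -0.05 0" --pt "0 -0.012 0 0 0 -0.06 0" --pt "0 -0.014 0 0 0 -0.07 0" --pt "0 -0.016 0 0 0 -0.08 0"

```text
clock: 4.47
position: [0.5494, -0.097, 0.0321]
ee_rot: [-0.036, -0.706, 0.706, 0.036]
ft_force: [0.6, -0.7, 0.0]
grip_width: -0.0
```

Run:
```python
from h import *
st()
c=camera('wrist'); save('w3',c)
rows(blankpos(-.033,.203),lambda s:YAW-s+np.pi,[.09,.06,.04,.02,0],.032)
```

```text
t 4.47 pos [ 0.5494 -0.097   0.0321] board [-0.0418 -0.1994] F [ 0.63 -0.66  0.04] xang 3.04 grip -0.0 q7 -1.76
0.09 [0.0097 0.0001 0.0002] 0.049
0.06 [0.0037 0.0001 0.0014] 0.019
0.04 [-0.0004  0.0001  0.0021] -0.001
0.02 [-0.0044  0.0001  0.0027] -0.021
0 [-0.0085  0.0001  0.0032] -0.041
```

View pics/w3.png

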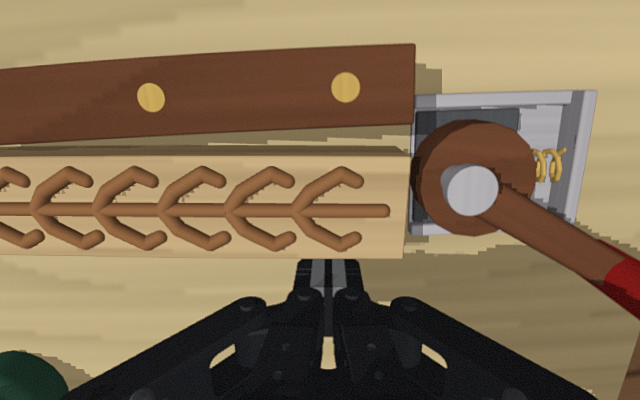

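>>> send_rows --pt "0 -0.001 0 0 0 -0.005 0" --pt "0 -0.002 0 0.001 0 -0.01 0" --pt "0 -0.003 0 0.001 0 -0.015 0" --pt "0 -0.004 0 0.001 0 -0.02 0" --pt "0 -0.005 0 0.001 0 -0.025 0" --pt "0 -0.006 0 0.001 0 -0.03 0" --pt "0 -0.007 0 0.002 0 -0.035 0"

```text
clock: 5.1
position: [0.5561, -0.0994, 0.0321]
ee_rot: [0.024, 0.707, -0.707, -0.023]
ft_force: [-0.6, 0.8, -0.4]
grip_width: 0.002
```

>>> send_rows --pt "0 -0.0005 0 0 0 -0.0025 0" --pt "0 -0.001 0 0 0 -0.005 0"

```text
clock: 5.27
position: [0.557, -0.0998, 0.0321]
ee_rot: [-0.022, -0.707, 0.707, 0.022]
ft_force: [-2.1, -0.1, 0.9]
grip_width: -0.0
```

Run:
```python
from h import *
st()
c=camera('wrist'); save('w4',c)
```

```text
t 5.27 pos [ 0.557  -0.0998  0.0321] board [-0.034  -0.2018] F [-2.06 -0.07  0.89] xang 3.08 grip -0.0 q7 -1.72
```

View pics/w4.png

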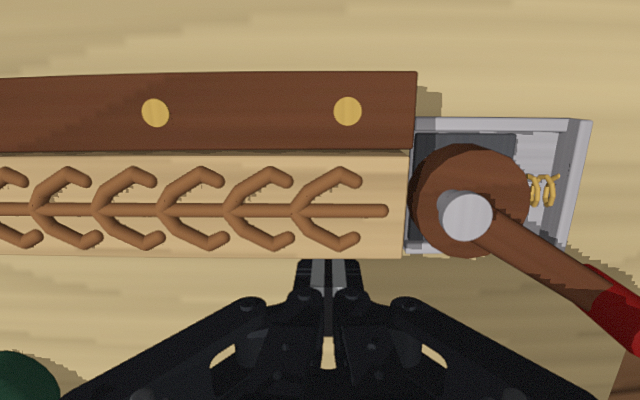

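Nearly flush; a thin gap remains between the blank (far edge at row ≈154) and the fence (row ≈150). Half-millimetre steps now.

>>> send_rows --pt "0 -0.0005 0 0 0 -0.003 0" --pt "0 -0.001 0 0 0 -0.004 0"

```text
clock: 5.48
position: [0.5579, -0.0999, 0.0321]
ee_rot: [-0.021, -0.707, 0.707, 0.021]
ft_force: [-1.4, 0.3, 0.9]
grip_width: -0.002
```

>>> send_rows --pt "0 -0.0005 0 0 0 0 0" --pt "0 -0.0005 0 0 0 0 0"

```text
clock: 5.65
position: [0.5585, -0.0998, 0.0321]
ee_rot: [-0.021, -0.707, 0.707, 0.021]
ft_force: [-1.3, -0.1, -0.2]
grip_width: 0.005
```

>>> send_rows --pt "0 -0.0005 0 0 0 0 0" --pt "0 -0.0005 0 0 0 0 0"

```text
clock: 5.82
position: [0.559, -0.0998, 0.0321]
ee_rot: [-0.021, -0.707, 0.707, 0.021]
ft_force: [-0.8, 0.6, -0.4]
grip_width: 0.003
```

Run:
```python
from h import *
st()
c=camera('wrist'); save('w5',c); cv2.imwrite('pics/w5c.png',cv2.resize(c['pixels'][100:260,240:480,::-1],None,fx=3,fy=3,interpolation=cv2.INTER_CUBIC))
```

```text
t 5.82 pos [ 0.559  -0.0998  0.0321] board [-0.0319 -0.2017] F [-0.79  0.63 -0.42] xang 3.083 grip 0.0 q7 -1.72
```

View pics/w5c.png

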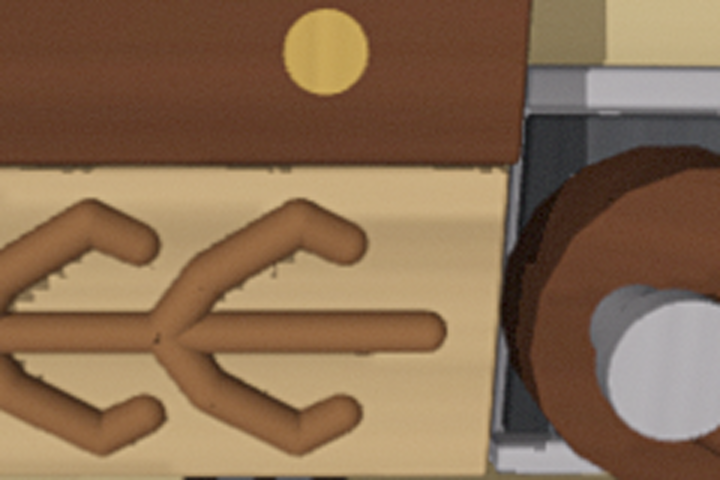

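>>> send_rows --pt "0 -0.0004 0 0 0 0 0" --pt "0 -0.0004 0 0 0 0 0"

```text
clock: 6.03
position: [0.5594, -0.0998, 0.0321]
ee_rot: [-0.021, -0.707, 0.707, 0.021]
ft_force: [-0.7, -0.7, -0.6]
grip_width: 0.003
```

>>> send_rows --pt "0 -0.0004 0 0 0 0 0" --pt "0 -0.0004 0 0 0 0 0"

```text
clock: 6.2
position: [0.5595, -0.0998, 0.0321]
ee_rot: [-0.02, -0.707, 0.707, 0.021]
ft_force: [-2.8, -0.5, 1.8]
grip_width: 0.004
```

>>> send_rows --pt "0 -0.0003 0 0 0 0 0" --pt "0 -0.0003 0 0 0 0 0" --pt "0 -0.0003 0 0 0 0 0"

```text
clock: 6.45
position: [0.5595, -0.0998, 0.0321]
ee_rot: [-0.02, -0.707, 0.707, 0.021]
ft_force: [-5.4, 0.1, 3.9]
grip_width: -0.003
```

Run:
```python
from h import *
st()
c=camera('wrist'); save('w6',c); cv2.imwrite('pics/w6c.png',cv2.resize(c['pixels'][100:260,240:480,::-1],None,fx=3,fy=3,interpolation=cv2.INTER_CUBIC))
cv2.imwrite('pics/w6d.png',cv2.resize(c['pixels'][100:260,0:240,::-1],None,fx=3,fy=3,interpolation=cv2.INTER_CUBIC))
st()
T=toolT();Tc=T@c['T_tool_cam']
for n,uv,h in [('pivot',(467,217),.064)]: print(w2b(ray(c,[uv],h,Tc)[0]))
P=pts(c,Tc); print(P[217,467],w2b(P[217,467]))
```

```text
t 6.45 pos [ 0.5595 -0.0998  0.0321] board [-0.0315 -0.2017] F [-5.35  0.1   3.86] xang 3.083 grip -0.0 q7 -1.72
t 6.5 pos [ 0.5595 -0.0998  0.032 ] board [-0.0315 -0.2017] F [-5.89 -0.78  3.5 ] xang 3.083 grip -0.0 q7 -1.72
[ 0.0042144 -0.2515483]
[ 0.59194972 -0.15193321  0.06356612] [ 0.00405255 -0.25174321]
```

View pics/w6c.png

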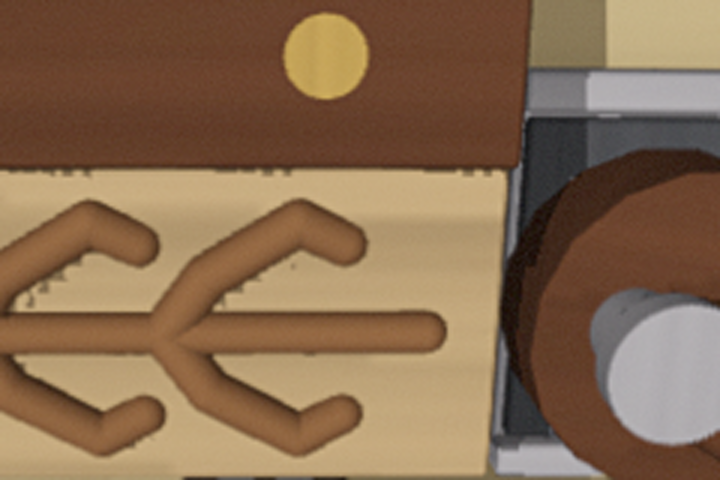

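View pics/w6d.png

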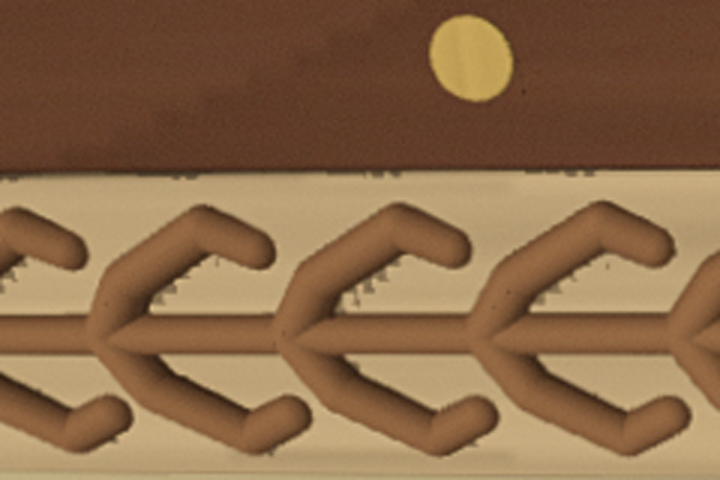

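>>> send_rows --pt "0 0.002 0 0 0 0 0" --pt "0 0.008 0 0 0 0 0" --pt "0 0.02 0 0 0 0 0" --pt "0 0.03 -0.03 0 0 0 0" --pt "0 0.03 -0.07 0 0 0 0" --pt "0 0.03 -0.1 0 0 -0.1 0" --pt "0 0.03 -0.1 0 0 -0.22 0" --pt "0 0.03 -0.1 0 0 -0.34 0" --pt "0 0.03 -0.1 0 0 -0.46 0" --pt "0 0.03 -0.1 0 0 -0.58 0"

```text
clock: 7.33
position: [0.5301, -0.0981, 0.1324]
ee_rot: [0.184, -0.682, 0.683, -0.185]
ft_force: [-0.2, 0.4, -0.5]
grip_width: 0.003
```

>>> send_rows --pt "0 0 0 0 0 -0.12 0" --pt "0 0 0 0 0 -0.24 0" --pt "0 0 0 0 0 -0.36 0" --pt "0 0 0 0 0 -0.48 0" --pt "0 0 0 0 0 -0.6 0" --pt "0 0 0 0 0 -0.72 0" --pt "0 0 0 0 0 -0.84 0" --pt "0 0 0 0 0 -0.96 0" --pt "0 0 0 0 0 -1.08 0" --pt "0 0 0 0 0 -1.2 0"

```text
clock: 8.17
position: [0.53, -0.0981, 0.1321]
ee_rot: [-0.538, 0.459, -0.46, 0.538]
ft_force: [-0.1, 0.2, -0.6]
grip_width: 0.002
```

```bash
cat >> h.py <<'E'
PV=np.array([0.002,-0.2515])
def knobpush(gap,rad=0.0865):
    def f(al):
        d=np.array([np.sin(al),-np.cos(al)]); k=PV+rad*np.array([np.cos(al),np.sin(al)])
        return b2w(*(k-d*(0.021+gap)))
    return f
kang=lambda al: YAW+al+np.pi/2
E
python3 - <<'E'
from h import *
st(); rows(knobpush(.015),kang,[4.158],.13)
E
```

```text
t 8.17 pos [ 0.53   -0.0981  0.1321] board [-0.061  -0.2017] F [-0.05  0.18 -0.56] xang -1.414 grip 0.0 q7 0.07
4.158 [0.1493 0.0022 0.0163] -0.799
```

>>> send_rows --pt "0 0.03 0 0.004 0 -0.12 0" --pt "0 0.06 0 0.007 0 -0.24 0" --pt "0 0.09 0 0.01 0 -0.36 0" --pt "0 0.12 0 0.013 0 -0.48 0" --pt "0 0.149 0 0.016 0 -0.6 0" --pt "0 0.149 0 0.016 0 -0.72 0" --pt "0 0.149 0 0.016 0 -0.799 0" --pt "0 0.149 0 0.016 0 -0.799 0" --pt "0 0.149 0 0.016 0 -0.799 0"

```text
clock: 8.92
position: [0.5683, -0.2428, 0.1321]
ee_rot: [-0.673, 0.217, -0.217, 0.673]
ft_force: [0.8, 0.6, 0.3]
grip_width: 0.002
```

Run:
```python
from h import *
st(); T=toolT(); c=camera('wrist'); save('w7',c); np.save('w7.npy',(c,T),allow_pickle=True) if 0 else None
P=pts(c,T@c['T_tool_cam'])
hsv=cv2.cvtColor(c['pixels'],cv2.COLOR_RGB2HSV)
m=((hsv[...,0]<5)|(hsv[...,0]>174))&(hsv[...,1]>190)&(hsv[...,2]>60)&(P[...,2]>.074)
print(m.sum()); 
if m.sum(): 
    q=P[m]; print(q.mean(0),w2b(q.mean(0)),[w2b(x) for x in (q.min(0),q.max(0))]); t=(q-T[:3,3])@T[:3,:3]; print(t.min(0),t.max(0))
```

```text
t 8.92 pos [ 0.5683 -0.2428  0.1321] board [-0.0142 -0.3439] F [0.81 0.56 0.27] xang -0.623 grip 0.0 q7 1.01
763
[ 0.53978587 -0.22186489  0.07872806] [-0.04382405 -0.324677  ] [array([-0.07744061, -0.3361935 ]), array([-0.03551899, -0.30048483])]
[-0.07691022 -0.14269723 -0.00877665] [-0.02584521  0.05799227  0.009324  ]
```

View pics/w7.png

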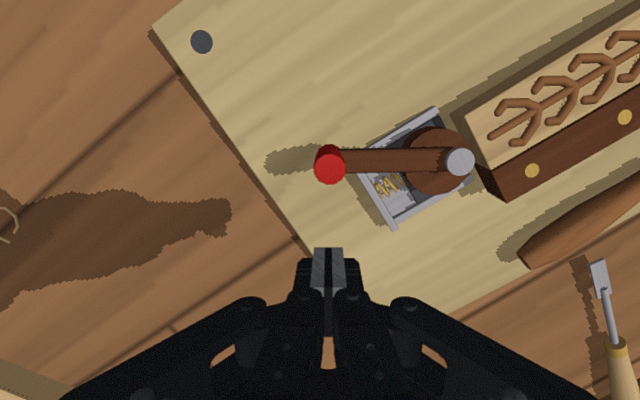

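>>> send_rows --pt "0 0 0.03 0 0 0 0" --pt "0 0 0.06 0 0 0 0" --pt "0 0 0.08 0 0 0 0" --pt "0 0 0.082 0 0 0 0" --pt "0 0 0.082 0 0 0 0"

```text
clock: 9.38
position: [0.5678, -0.2424, 0.0496]
ee_rot: [-0.673, 0.217, -0.216, 0.673]
ft_force: [0.4, -0.0, 0.9]
grip_width: 0.001
```

Run:
```python
from h import *
st(); rows(knobpush(.0),kang,[4.158,4.1,4.05,4.0,3.95,3.9,3.85,3.8,3.7,3.6,3.5],.05)
```

```text
t 9.38 pos [ 0.5678 -0.2424  0.0496] board [-0.0146 -0.3435] F [ 0.35 -0.02  0.86] xang -0.622 grip 0.0 q7 0.96
4.158 [-0.0133 -0.0004  0.0004] -0.007
4.1 [-0.0183 -0.0004 -0.0007] 0.051
4.05 [-0.0227 -0.0003 -0.0014] 0.101
4.0 [-0.0272 -0.0003 -0.0019] 0.151
3.95 [-0.0316 -0.0003 -0.0022] 0.201
3.9 [-0.0361 -0.0003 -0.0023] 0.251
3.85 [-0.0405 -0.0003 -0.0021] 0.301
3.8 [-0.0449 -0.0003 -0.0017] 0.351
3.7 [-0.0537 -0.0003 -0.0003] 0.451
3.6 [-0.0623 -0.0003  0.002 ] 0.551
3.5 [-0.0706 -0.0003  0.0052] 0.651
```

>>> send_rows --pt "0 -0.005 0 0 0 0 0" --pt "0 -0.01 0 0 0 0 0" --pt "0 -0.0133 0 0 0 0 0" --pt "0 -0.0155 0 0 0 0.02 0" --pt "0 -0.0175 0 -0.0005 0 0.04 0" --pt "0 -0.0195 0 -0.001 0 0.065 0" --pt "0 -0.0215 0 -0.001 0 0.085 0" --pt "0 -0.0235 0 -0.0015 0 0.11 0" --pt "0 -0.0255 0 -0.0015 0 0.13 0" --pt "0 -0.0275 0 -0.002 0 0.155 0"

```text
clock: 10.22
position: [0.5447, -0.2286, 0.0502]
ee_rot: [0.654, -0.268, 0.268, -0.654]
ft_force: [2.7, -1.6, 2.6]
grip_width: -0.002
```

```bash
cat >> h.py <<'E'
def fr(n=6):
    T=toolT(); F=[]
    for i in range(n):
        F.append(T[:3,:3].T@np.array(get_obs()['ft_force'])); camera('wrist')
    F=np.array(F); print('tool F mean',np.round(F.mean(0),2),'fx',np.round(F[:,0],1))
def ka():
    """knob angle implied by tool contact"""
    T=toolT(); k=np.array([T[0,3],T[1,3]])-0.021*T[:2,0]; d=w2b(k)-PV; print('implied alpha',np.arctan2(d[1],d[0])%(2*np.pi),np.linalg.norm(d))
E
python3 - <<'E'
from h import *
st(); fr(4); ka(); rows(knobpush(.0),kang,[4,3.95,3.9,3.85,3.8,3.75,3.7,3.6,3.5],.05)
E
```

```text
t 10.22 pos [ 0.5447 -0.2286  0.0502] board [-0.0385 -0.3311] F [ 2.72 -1.59  2.58] xang -0.778 grip -0.0 q7 0.81
tool F mean [ 3.04 -2.02  0.47] fx [3.1 4.  2.4 2.6]
implied alpha 4.001317180433921 0.08666787702772843
4 [-0.0001 -0.0001  0.0002] -0.003
3.95 [-0.0045 -0.0001 -0.0007] 0.047
3.9 [-0.0089 -0.0001 -0.0015] 0.097
3.85 [-0.0133 -0.0001 -0.002 ] 0.147
3.8 [-0.0177 -0.0001 -0.0023] 0.197
3.75 [-0.0222 -0.0001 -0.0023] 0.247
3.7 [-0.0266 -0.0001 -0.0022] 0.297
3.6 [-0.0355 -0.0001 -0.0012] 0.397
3.5 [-0.0442 -0.      0.0006] 0.497
```

>>> send_rows --pt "0 -0.0015 0 0 0 0.016 0" --pt "0 -0.003 0 -0.0005 0 0.03 0" --pt "0 -0.0045 0 -0.0007 0 0.047 0" --pt "0 -0.006 0 -0.001 0 0.063 0" --pt "0 -0.0075 0 -0.0013 0 0.08 0" --pt "0 -0.009 0 -0.0015 0 0.097 0"

```text
clock: 10.92
position: [0.537, -0.2234, 0.05]
ee_rot: [0.641, -0.3, 0.299, -0.641]
ft_force: [2.6, -3.0, 0.7]
grip_width: -0.001
```

Run:
```python
from h import *
st(); fr(4); ka(); rows(knobpush(.0),kang,[3.9,3.85,3.8,3.75,3.7,3.6,3.5],.05)
```

```text
t 10.92 pos [ 0.537  -0.2234  0.05  ] board [-0.0465 -0.3264] F [ 2.58 -2.96  0.73] xang -0.875 grip -0.0 q7 0.72
tool F mean [ 3.3  -0.48 -0.32] fx [3.9 4.  3.1 2.1]
implied alpha 3.8986532116333312 0.0867042193696145
3.9 [ 0.0001 -0.      0.0002] -0.0
3.85 [-0.0042 -0.     -0.0007] 0.05
3.8 [-0.0086 -0.     -0.0015] 0.1
3.75 [-0.013 -0.    -0.002] 0.15
3.7 [-0.0175 -0.     -0.0022] 0.2
3.6 [-0.0264 -0.     -0.0021] 0.3
3.5 [-0.0352 -0.     -0.0011] 0.4
```

>>> send_rows --pt "0 -0.0015 0 0 0 0.016 0" --pt "0 -0.003 0 -0.0005 0 0.033 0" --pt "0 -0.0044 0 -0.0008 0 0.05 0" --pt "0 -0.0058 0 -0.001 0 0.067 0" --pt "0 -0.0072 0 -0.0013 0 0.084 0" --pt "0 -0.0087 0 -0.0016 0 0.1 0"

```text
clock: 11.62
position: [0.5302, -0.2179, 0.0501]
ee_rot: [0.625, -0.331, 0.331, -0.625]
ft_force: [1.8, -4.6, 1.0]
grip_width: -0.002
```

Run:
```python
from h import *
st(); fr(4); ka()
```

```text
t 11.62 pos [ 0.5302 -0.2179  0.0501] board [-0.0536 -0.3212] F [ 1.8  -4.56  1.02] xang -0.975 grip -0.0 q7 0.62
tool F mean [ 3.33 -0.17 -1.72] fx [4.8 2.4 3.6 2.5]
implied alpha 3.799437902280756 0.08647621069144881
```

>>> send_rows --pt "0 -0.0015 0 0 0 0.016 0" --pt "0 -0.003 0 -0.0005 0 0.033 0" --pt "0 -0.0044 0 -0.0008 0 0.05 0"

```text
clock: 12.07
position: [0.5272, -0.2146, 0.0501]
ee_rot: [0.616, -0.347, 0.347, -0.616]
ft_force: [-0.1, -4.3, -0.3]
grip_width: -0.002
```

Run:
```python
from h import *
st(); fr(4); ka(); rows(knobpush(.0),kang,[3.75,3.7,3.65],.05)
```

```text
t 12.07 pos [ 0.5272 -0.2146  0.0501] board [-0.0568 -0.3182] F [-0.12 -4.28 -0.34] xang -1.025 grip -0.0 q7 0.58
tool F mean [ 3.37  0.5  -1.83] fx [3.6 2.7 3.5 3.6]
implied alpha 3.7485086335723934 0.08623006791828627
3.75 [ 0.0001  0.0001 -0.0003] -0.0
3.7 [-0.0042  0.0001 -0.0012] 0.05
3.65 [-0.0086  0.0001 -0.0019] 0.1
```

>>> send_rows --pt "0 -0.0015 0 -0.0004 0 0.016 0" --pt "0 -0.003 0 -0.0009 0 0.033 0" --pt "0 -0.0044 0 -0.0014 0 0.05 0"

```text
clock: 12.52
position: [0.5241, -0.2112, 0.0501]
ee_rot: [-0.607, 0.362, -0.362, 0.608]
ft_force: [2.5, -2.1, -1.3]
grip_width: 0.002
```

Run:
```python
from h import *
st(); fr(4); ka()
```

```text
t 12.52 pos [ 0.5241 -0.2112  0.0501] board [-0.0601 -0.3149] F [ 2.49 -2.09 -1.3 ] xang -1.074 grip 0.0 q7 0.53
tool F mean [2.63 1.6  0.97] fx [3.  3.3 1.9 2.3]
implied alpha 3.6969106785947 0.0863992442846113
```

>>> send_rows --pt "0 -0.0015 0 -0.0004 0 0.016 0" --pt "0 -0.003 0 -0.0009 0 0.033 0" --pt "0 -0.0044 0 -0.0014 0 0.05 0"

```text
clock: 12.97
position: [0.5208, -0.2082, 0.0503]
ee_rot: [-0.598, 0.377, -0.377, 0.598]
ft_force: [2.4, -1.6, -2.0]
grip_width: -0.002
```

Run:
```python
from h import *
st(); fr(4); ka(); c=camera('wrist'); save('w8',c); rows(knobpush(.0),kang,[3.65,3.6,3.55],.05)
```

```text
t 12.97 pos [ 0.5208 -0.2082  0.0503] board [-0.0636 -0.3121] F [ 2.35 -1.56 -2.  ] xang -1.124 grip -0.0 q7 0.48
tool F mean [2.43 0.67 1.59] fx [2.4 3.  2.1 2.2]
implied alpha 3.649200320280086 0.08704562055756442
3.65 [0.0001 0.0002 0.0007] -0.0
3.6 [-0.0043  0.0002 -0.0003] 0.05
3.55 [-0.0087  0.0002 -0.001 ] 0.1
```

View pics/w8.png

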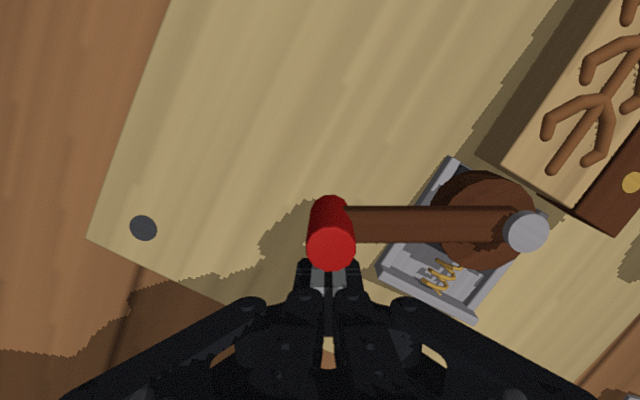

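>>> send_rows --pt "0 -0.0015 0 -0.0001 0 0.016 0" --pt "0 -0.003 0 -0.0003 0 0.033 0" --pt "0 -0.0044 0 -0.0005 0 0.05 0"

```text
clock: 13.47
position: [0.518, -0.205, 0.0502]
ee_rot: [0.589, -0.392, 0.392, -0.588]
ft_force: [0.7, -3.3, 1.8]
grip_width: -0.001
```

Run:
```python
from h import *
st(); fr(4); ka()
```

```text
t 13.47 pos [ 0.518  -0.205   0.0502] board [-0.0666 -0.3092] F [ 0.74 -3.25  1.77] xang -1.175 grip -0.0 q7 0.43
tool F mean [ 3.13 -1.58 -1.33] fx [3.3 3.6 3.  2.7]
implied alpha 3.6008948413594632 0.08695843089801351
```

>>> send_rows --pt "0 -0.0015 0 -0.0003 0 0.016 0" --pt "0 -0.003 0 -0.0005 0 0.033 0" --pt "0 -0.0044 0 -0.0008 0 0.05 0"

```text
clock: 13.92
position: [0.5154, -0.201, 0.0501]
ee_rot: [0.579, -0.407, 0.406, -0.578]
ft_force: [-0.1, -4.1, 2.1]
grip_width: 0.004
```

Run:
```python
from h import *
st(); fr(4); ka()
```

```text
t 13.92 pos [ 0.5154 -0.201   0.0501] board [-0.0694 -0.3054] F [-0.05 -4.11  2.12] xang -1.225 grip 0.0 q7 0.38
tool F mean [ 3.32 -1.41 -1.55] fx [3.9 3.4 3.3 2.8]
implied alpha 3.5473860396400556 0.08667910005859326
```

>>> send_rows --pt "0 -0.0015 0 -0.0003 0 0.016 0" --pt "0 -0.003 0 -0.0005 0 0.033 0" --pt "0 -0.0044 0 -0.0008 0 0.05 0"

```text
clock: 14.37
position: [0.5132, -0.197, 0.05]
ee_rot: [0.568, -0.421, 0.421, -0.568]
ft_force: [-0.8, -3.8, 0.1]
grip_width: 0.001
```

Run:
```python
from h import *
st(); fr(4); ka(); rows(knobpush(.0),kang,[3.5,3.45,3.4],.05)
```

```text
t 14.37 pos [ 0.5132 -0.197   0.05  ] board [-0.0718 -0.3015] F [-0.78 -3.77  0.09] xang -1.275 grip 0.0 q7 0.33
tool F mean [ 2.65 -0.24 -1.94] fx [3.4 3.1 1.5 2.6]
implied alpha 3.4958172303375132 0.08647084365561074
3.5 [ 0.0004 -0.     -0.    ] -0.0
3.45 [-0.004 -0.    -0.001] 0.05
3.4 [-0.0084 -0.     -0.0017] 0.1
```

>>> send_rows --pt "0 -0.0015 0 -0.0004 0 0.016 0" --pt "0 -0.003 0 -0.0008 0 0.033 0" --pt "0 -0.0042 0 -0.0012 0 0.05 0"

```text
clock: 14.82
position: [0.5112, -0.1931, 0.0501]
ee_rot: [-0.557, 0.435, -0.435, 0.558]
ft_force: [1.6, -2.7, -1.5]
grip_width: 0.001
```

Run:
```python
from h import *
st(); fr(4); ka()
```

```text
t 14.82 pos [ 0.5112 -0.1931  0.0501] board [-0.0741 -0.2977] F [ 1.56 -2.7  -1.5 ] xang -1.325 grip 0.0 q7 0.28
tool F mean [2.52 1.56 0.42] fx [3.  3.2 2.4 1.5]
implied alpha 3.446852629137335 0.08652848401187464
```

>>> send_rows --pt "0 -0.0015 0 -0.0003 0 0.016 0" --pt "0 -0.003 0 -0.0006 0 0.033 0" --pt "0 -0.0043 0 -0.001 0 0.05 0"

```text
clock: 15.27
position: [0.5092, -0.1893, 0.0501]
ee_rot: [-0.546, 0.449, -0.449, 0.547]
ft_force: [1.4, -3.2, -1.9]
grip_width: 0.003
```

Run:
```python
from h import *
st(); fr(4); ka()
```

```text
t 15.27 pos [ 0.5092 -0.1893  0.0501] board [-0.0763 -0.294 ] F [ 1.45 -3.23 -1.86] xang -1.375 grip 0.0 q7 0.23
tool F mean [2.73 1.48 0.8 ] fx [3.5 3.4 1.9 2.1]
implied alpha 3.398823435300694 0.08663261934935118
```

>>> send_rows --pt "0 -0.0015 0 -0.0003 0 0.016 0" --pt "0 -0.003 0 -0.0006 0 0.033 0" --pt "0 -0.0043 0 -0.001 0 0.05 0"

```text
clock: 15.72
position: [0.5074, -0.1854, 0.0502]
ee_rot: [-0.535, 0.462, -0.462, 0.535]
ft_force: [2.6, -2.7, -1.6]
grip_width: -0.002
```

Run:
```python
from h import *
st(); fr(4); ka(); c=camera('wrist'); save('w9',c); rows(knobpush(.0),kang,[3.35,3.3,3.25],.05)
```

```text
t 15.72 pos [ 0.5074 -0.1854  0.0502] board [-0.0784 -0.2902] F [ 2.56 -2.67 -1.63] xang -1.425 grip -0.0 q7 0.18
tool F mean [2.25 1.43 1.62] fx [3.  3.2 1.7 1.1]
implied alpha 3.350394812697558 0.08667604749354003
3.35 [-0.      0.0001  0.0002] 0.0
3.3 [-0.0044  0.0001 -0.0008] 0.05
3.25 [-0.0088  0.0001 -0.0015] 0.1
```

View pics/w9.png

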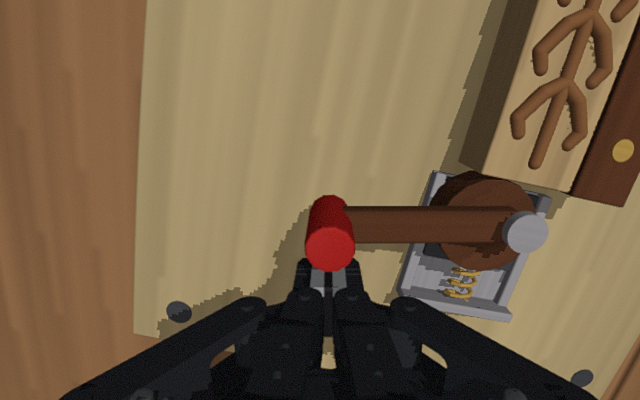

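>>> send_rows --pt "0 -0.0015 0 -0.0002 0 0.016 0" --pt "0 -0.003 0 -0.0005 0 0.033 0" --pt "0 -0.0044 0 -0.0008 0 0.05 0"

```text
clock: 16.22
position: [0.5057, -0.1813, 0.0501]
ee_rot: [0.523, -0.475, 0.476, -0.523]
ft_force: [1.3, -2.8, -1.7]
grip_width: -0.002
```

Run:
```python
from h import *
st(); fr(3); ka()
```

```text
t 16.22 pos [ 0.5057 -0.1813  0.0501] board [-0.0803 -0.2863] F [ 1.32 -2.76 -1.72] xang -1.475 grip -0.0 q7 0.12
tool F mean [3.45 1.23 0.58] fx [2.9 4.  3.4]
implied alpha 3.302273295396466 0.08672147477512165
```

>>> send_rows --pt "0 -0.0015 0 -0.0002 0 0.016 0" --pt "0 -0.003 0 -0.0005 0 0.033 0" --pt "0 -0.0044 0 -0.0008 0 0.05 0"

```text
clock: 16.62
position: [0.5043, -0.1774, 0.0501]
ee_rot: [0.512, -0.488, 0.489, -0.511]
ft_force: [0.2, -5.6, 0.5]
grip_width: -0.002
```

Run:
```python
from h import *
st(); fr(3); ka(); rows(knobpush(.0),kang,[3.25,3.2,3.15],.05)
```

```text
t 16.62 pos [ 0.5043 -0.1774  0.0501] board [-0.0819 -0.2824] F [ 0.15 -5.59  0.47] xang -1.525 grip -0.0 q7 0.07
tool F mean [ 5.5   0.32 -0.05] fx [5.6 5.5 5.3]
implied alpha 3.2553786953200774 0.08672834924830938
3.25 [-0.0005  0.0001  0.0003] -0.002
3.2 [-0.0048  0.0001 -0.0007] 0.048
3.15 [-0.0092  0.0001 -0.0014] 0.098
```

>>> send_rows --pt "0 -0.0005 0 -0.0001 0 0.006 0" --pt "0 -0.001 0 -0.0001 0 0.012 0"

```text
clock: 16.93
position: [0.504, -0.1766, 0.0501]
ee_rot: [0.509, -0.491, 0.491, -0.508]
ft_force: [-1.3, -6.3, 0.7]
grip_width: -0.001
```

Run:
```python
from h import *
st(); fr(4); ka()
```

```text
t 16.93 pos [ 0.504  -0.1766  0.0501] board [-0.0822 -0.2816] F [-1.32 -6.27  0.66] xang -1.536 grip -0.0 q7 0.06
tool F mean [ 5.83 -0.41 -0.99] fx [6.2 6.1 5.2 5.8]
implied alpha 3.246838730375235 0.0866756302765565
```

>>> send_rows --pt "0 -0.0005 0 -0.0002 0 0.006 0" --pt "0 -0.001 0 -0.0004 0 0.012 0"

```text
clock: 17.3
position: [0.5037, -0.1756, 0.0501]
ee_rot: [0.506, -0.494, 0.495, -0.505]
ft_force: [0.1, -6.4, -1.2]
grip_width: 0.002
```

Run:
```python
from h import *
st(); fr(4); ka()
```

```text
t 17.3 pos [ 0.5037 -0.1756  0.0501] board [-0.0826 -0.2807] F [ 0.14 -6.4  -1.24] xang -1.548 grip 0.0 q7 0.05
tool F mean [6.24 0.55 0.35] fx [6.4 6.5 5.9 6.1]
implied alpha 3.236097535091957 0.08671109417367517
```

>>> send_rows --pt "0 -0.0005 0 -0.0001 0 0.006 0" --pt "0 -0.001 0 -0.0002 0 0.012 0" --pt "0 -0.0015 0 -0.0003 0 0.018 0"

```text
clock: 17.75
position: [0.5033, -0.1743, 0.0501]
ee_rot: [0.501, -0.499, 0.499, -0.501]
ft_force: [-1.0, -6.6, -0.1]
grip_width: -0.003
```

Run:
```python
from h import *
st(); fr(6); ka()
```

```text
t 17.75 pos [ 0.5033 -0.1743  0.0501] board [-0.0831 -0.2794] F [-0.99 -6.57 -0.1 ] xang -1.566 grip -0.0 q7 0.03
tool F mean [ 6.59  0.04 -0.47] fx [6.6 6.9 6.9 6.4 7.3 5.6]
implied alpha 3.2208062086794342 0.08671701579357921
```

>>> send_rows --pt "0 0.002 0 0 0 0 0" --pt "0 0.008 0 0 0 0 0" --pt "0 0.02 0 0 0 0 0" --pt "0 0.03 0 0 0 0 0" --pt "0 0.03 -0.03 0 0 0 0" --pt "0 0.03 -0.07 0 0 0 0" --pt "0 0.03 -0.1 0 0 0 0" --pt "0 0.03 -0.13 0 0 0 0" --pt "0 0.03 -0.13 0 0 0 0"

```text
clock: 18.8
position: [0.5065, -0.205, 0.1861]
ee_rot: [-0.5, 0.496, -0.501, 0.502]
ft_force: [1.6, 0.1, -0.4]
grip_width: -0.002
```

Run:
```python
from h import *
st(); fr(4); T=toolT(); c=camera('wrist'); save('w10',c)
P=pts(c,T@c['T_tool_cam'])
hsv=cv2.cvtColor(c['pixels'],cv2.COLOR_RGB2HSV)
m=((hsv[...,0]<5)|(hsv[...,0]>174))&(hsv[...,1]>190)&(hsv[...,2]>60)&(P[...,2]>.074)
q=w2b(P[m].mean(0))-PV; print(q,np.arctan2(q[1],q[0])%6.2832)
c=camera('top'); cv2.imwrite('pics/top2.png',cv2.resize(c['pixels'][140:290,295:480,::-1],None,fx=4,fy=4,interpolation=cv2.INTER_CUBIC))
```

```text
t 18.8 pos [ 0.5065 -0.205   0.1861] board [-0.0781 -0.3098] F [ 1.62  0.06 -0.41] xang -1.566 grip -0.0 q7 0.17
tool F mean [-0.06  0.86  0.78] fx [-0.1 -0.6 -0.1  0.5]
[-0.08595308 -0.00690396] 3.221757733505637
```

View pics/w10.png

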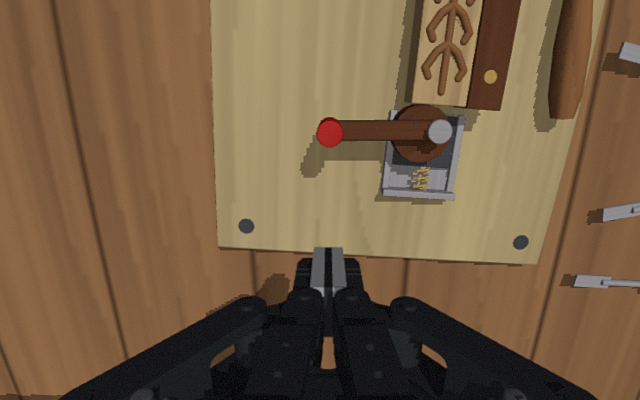

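View pics/top2.png

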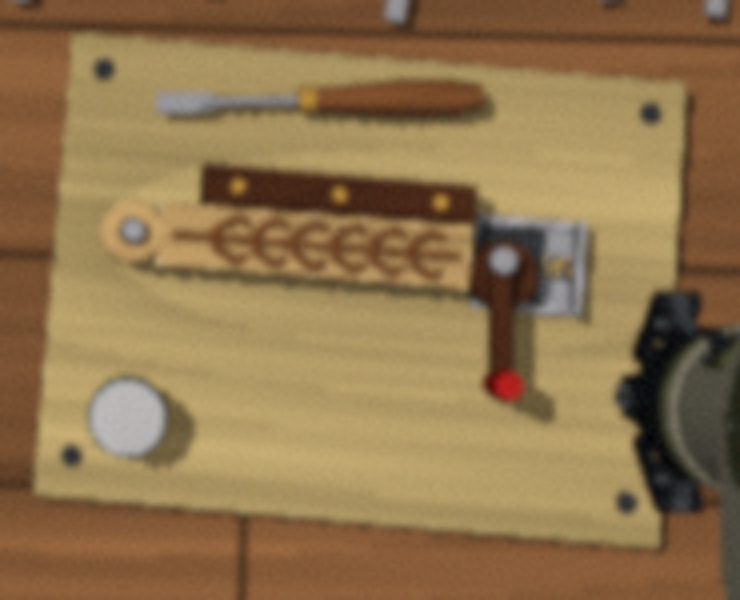

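>>> send_rows --pt "0 -0.03 0 0.02 0 0 0" --pt "0 -0.06 0 0.04 0 0 0" --pt "0 -0.07 0 0.06 0 0 0" --pt "0 -0.07 0 0.06 0 0 0" --pt "0 -0.07 0 0.06 0 0 0"

```text
clock: 19.52
position: [0.5636, -0.1318, 0.1789]
ee_rot: [0.502, -0.499, 0.497, -0.502]
ft_force: [0.0, 0.5, -0.9]
grip_width: 0.001
```

Run:
```python
from h import *
st(); c=camera('wrist'); cv2.imwrite('pics/w11.png',cv2.resize(c['pixels'][0:230,200:500,::-1],None,fx=2.6,fy=2.6,interpolation=cv2.INTER_CUBIC))
```

```text
t 19.52 pos [ 0.5636 -0.1318  0.1789] board [-0.0255 -0.2334] F [ 0.01  0.46 -0.92] xang -1.562 grip 0.0 q7 -0.02
```

View pics/w11.png

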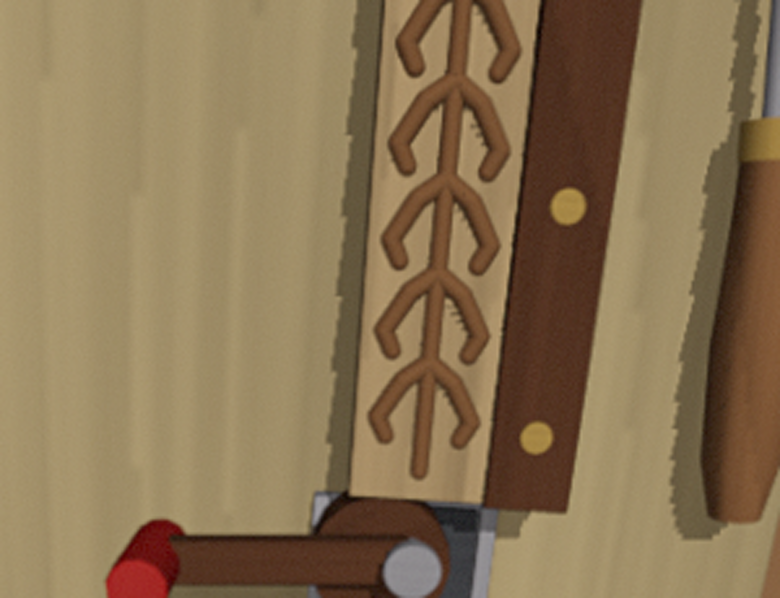

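The blank lies along the fence with no visible gap (seam from (540,0) to (485,500)), and the cam sits on its end at about (400,497). The tool is about 100 mm above everything, touching nothing.

Run:
```python
from h import *
st(); print(hand_in())
```

```text
t 19.57 pos [ 0.5629 -0.133   0.179 ] board [-0.026  -0.2346] F [-0.37 -0.14  0.09] xang -1.564 grip -0.0 q7 -0.02
the job is handed in; nothing more can be done
None
```

The blank is flush against the fence and clamped by the cam, and I handed the job in at 19.6 s of the 69 s allowed.

- **Blank:** I pushed it near its free end with the shut fingers. It swung round at about 1–2 N until it met the fence, where I stopped at about 5–6 N. The last close-up shows no visible gap along the part of the seam in view.
- **Cam:** The knob took about 3 N while free. The cam bit at a lever angle of about 1.1 rad, and I pushed on in small steps until the push held at about 6.6 N. That is roughly double the free push. The highest single reading was 7.3 N, under the 9 N that may bruise the wood.
- **Release:** I backed off and lifted clear. The knob had not moved (3.222 rad by camera, 3.221 rad at the last contact). The force was back to zero within the noise, and the tin and gouge look untouched in the top view. I took no last picture of the mallet, but the arm never went near it.

**Limits of the checks:** single force readings were noisy by about ±1 N, so the clamp push is an average. It is good to perhaps ±0.5 N. While pushing the lever there was also up to 2 N of friction sideways and up and down on the knob, which I left out of the push figure. No check failed.

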